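# Open a stuck covered tray on its stand

## Robot

A 7-joint arm with a two-finger parallel gripper is mounted at the origin on a cart in front of the work surface, level with it; the furniture and walls round the work are solid. World frame = base frame: x ahead of the robot, y to its left, z up, the work surface at z = 0. Lengths are in m, angles in rad, forces in N, time in s.
With the tool pointing down it reaches from about 0.4 to 0.9 m from the base axis. Payload 5.6 kg.
Tool frame: the origin (TCP) lies at the very end of the fingers, on their centre line; the grasp point (between the pads) lies 19 mm behind it (ctrl.pinch_z is the distance from the TCP to the grasp point, in m); x points along the fingers, z is the direction in which the jaws open and shut, and the axes are right-handed (so a half turn about x gives the same grasp; the last joint's range is limited). The gripper opens to 92 mm and grips with 3 to 60 N. Pads are 20 mm wide; open, the fingers measure 128 mm over their backs; the gripper's body (75 mm by 189 mm) begins 69 mm behind the grasp point.
Start: joints at [1.24, 0.468, -0.012, 1.603, 0.006, 1.071, -0.056], TCP at [0.184, -0.623, 0.215] pointing down, gripper open.
Joint ranges: [-2.53, 2.53], [-0.31, 2.02], [-1.57, 1.55], [0.28, 2.44], [-1.29, 4.43], [0.15, 1.84], [-2.92, 2.92]. Speed limits (rad/s): [2.57, 2.57, 3.14, 3.14, 3.14, 3.14, 3.14].

## Interface

Orientations are given as a unit quaternion [x, y, z, w].
In Python, from rig import sensors, grab_frame, ctrl, cut_out, mark_of gives the robot as it stands. The module is installed in compiled form; this text tells all that it offers.
- The arm moves only by the tool jog_arm, never from a script. Its argument "moves" is a list of rows, each a list of 7 numbers: the shift along the tool's x, y, z in cm, then the turn, a rotation vector about the tool's x, y, z in rad, then the closure, from 0 (fully open) to 1 (shut). In form: [[x, y, z, rx, ry, rz, gripper], ...]. A call has 1 to 12 rows; each row is the pose to reach, as a shift and turn from the pose commanded when the call began, along the tool's axes at that moment; what a row does not reach only later rows make up. A row lasts 1/10 s, in which the tool goes at most 50 mm and 8.59 degrees, less where a joint would pass 70% of its speed; a pose out of reach is approached as far as the arm can. A call with a gripper value outside its range is refused whole. The fingers move at their own pace and stop on an object; the grip force is fixed at half the most. Time passes only in rows, so rows that repeat a pose let the fingers close. It gives the time, the measured TCP pose, the force and the opening at its end, in the units of the state.
- sensors.get_obs(): the state, without advancing time (a new reading comes with each control period).
- grab_frame(name): name is "side" or "top" or "wrist"; returns a dict with "pixels" (420x560x3 uint8, red, green, blue), "camera_matrix" (3x3 intrinsics, pixels), "R" (3x3) and "t" (3): a world point X has camera coordinates R X + t; the wrist camera has in their place "tool_from_camera" (4x4, takes a point from camera to tool coordinates, whose origin is the TCP and whose axes are the tool frame's). Camera axes: x right, y down, z forward; pixel columns grow to the right and rows downward; lengths in m; the calibration is good to about 2 mm. A picture is of the moment at which its call begins: read the wrist's pose just before it. There is no depth.
- ctrl.close_job(): hands the job in, once; it reports no verdict.
Trained networks look in the newest picture that a camera, given by its name, has taken for a name from the list of things; names that differ only in an ending like _2 or _b are one class to them, and where a whole thing is asked for, a point or a joint stands for the part that bears it (a point fixed in the world has none). Each returns a list of dicts, best first, with "confidence" (0 to 1); they miss things now and then, are a little off and sometimes report something else, mostly with a low value. They report only what shows in the picture. A call takes as long as a camera call.
- cut_out(query, camera): "mask" (420x560 bool, what is visible of it) and "uv" ([column, row] in pixels, amid what is visible of it).
- mark_of(query, camera): "uv" ([column, row] in pixels: a listed point, or the origin of a listed thing).
The state is a dict: "t": time; "q": joint angles; "dq": joint speeds; "joint_torque": joint torques, N m; "eef_pos": TCP position; "eef_rot": TCP orientation; "force": force on the tool from outside, world axes, zero at the start; "moment": the same for the moment, N m; "gripper_width": opening from 0.0 (shut) to 1.0 (fully open).
Only numpy, scipy, OpenCV 4.12 (cv2) and the standard library are available. Lean on these libraries where they do the work, as an engineer would, in place of code of your own. Each camera call takes 0.05 s, during which the arm holds its last target.

## Task

Set the covered steel tray on top of the little raised stand, centred and lying lengthwise along it, and let go. The cover is stuck in the tray: take it by its tab and peel it off starting at that corner, so that the opposite corner stays down on the rim until the cover has come loose and the tray stays on the stand. Finish holding the cover by its tab, roughly level, right way up and still, about 15 cm above the middle of the notebook; do not put it down, and leave the other things on the bench where they are.

Things in the scene. Friction and masses are not known exactly. Their poses are not given: they have to be found in the camera images.
- tray_center (a point): Centre, half-way up, of the loose open steel tray: 104 mm long (its x), 54 mm wide (its y), 36 mm high (its z, up), straight outer sides, 4 mm walls, about 0.6 kg. At the start it stands on the bench with the cover on. It can be gripped across its 54 mm width at mid-length.
- tray: The same tray; origin at the centre of its underside, axes as above.
- tray_far (a point): Point on the tray's rim at the corner diagonally opposite the cover's tab, 49 mm along -x and 24 mm along -y from the tray's middle, at the rim's height (18 mm above tray_center).
- cover: White formed cover, 40 g: flat flange 102 x 52 mm, 2.5 mm thick, lying on the tray's rim (1 mm inside its outer sides), with a 6 mm deep plug nested inside the tray. Origin at the centre of the flange's underside, x along its length, z up; when seated it is 36 mm above the tray's underside, axes parallel to the tray's.
- cover_center (a point): Middle of the cover's flange, 1 mm above the flange's underside; axes as the cover's. Rubber strips in the tray's long walls pinch its plug 17 to 20 mm from the end away from the tab: the tab's corner lifts with about 2 to 3 N; pulled straight up without tilting, it holds with about 5 N, tips the tray and then jumps free. Tilted 0.25 rad about the opposite corner, it is free.
- cover_far (a point): Underside of the cover's flange at the corner opposite the tab; it lies on tray_far while the cover is seated.
- tab_center (a point): Centre of the upright tab on the cover near its (+x, +y) corner, 34 mm along x and 16.5 mm along y from the cover's middle. The tab is a fin 24 mm long, 8 mm thick and standing 21 mm above the flange's upper face (from 10 mm below this point to 11 mm above it); it runs along the cover's diagonal, 27.4 degrees from the cover's x towards its y, and is gripped across its 8 mm thickness.
- stand_top (a point): Centre of the upper face of the fixed raised stand, 60 mm above the bench: a flat rubber-topped plate 80 mm long (its x) and 46 mm wide (its y), narrower than the tray, on a column over a 110 x 76 mm foot 10 mm high. The tray's long side goes along its x, either way round.
- book_center (a point): Middle of the upper face of the closed black notebook that lies fixed on the bench, 148 mm long (its x), 110 mm wide, 16 mm thick. A fixed balance stands behind it and a fixed water bath, about 0.25 m high, to its right: come over or in front of them.
- beaker_50: Bystander: small clear beaker, 45 mm across, 58 mm high; origin at its underside.
- lab_timer: Bystander: white timer lying flat, 70 x 66 x 19 mm; origin at its underside.
- tape_roll: Bystander: roll of tan tape lying flat, 92 mm across, 48 mm high; origin at its underside.
- slide_box: Bystander: closed green box, 95 x 100 x 36 mm; origin at its underside.

How it is judged:
By the outcome, as a careful person would: the job done as asked, in the order asked, and still so for the second after the job is handed in, while the arm keeps its last pose, push and grip.
It also fails if it takes over 58 s, if anything falls off the work surface, if the arm or the gripper's body presses on something with over 40 N, if the wrist force passes 120 N, or if a joint passes its speed limit or range.

## Working session

There is one attempt and no reset: what is moved stays moved. The work goes in short steps, Python scripts to look and compute and a tool call to move; the robot and the scene stay as the last step left them, time stands still between calls to the robot, and variables do not carry over. Pictures are saved under pics/ and viewed, and the job is handed in when it is done.

Besides the shell and the picture viewer there is one more tool, called after ">>>" as name(argument=value, ...) on one line, values as JSON. jog_arm: Moves the arm, as the interface text tells. Its arguments: {"type":"object","properties":{"moves":{"type":"array","items":{"type":"array","items":{"type":"number"}}}},"required":["moves"]}

```bash
mkdir -p pics
cat > h.py <<'E'
import numpy as np, cv2, json
from rig import sensors, grab_frame, ctrl, cut_out, mark_of
from scipy.spatial.transform import Rotation as Ro
def save(f,name): cv2.imwrite('pics/'+name,cv2.cvtColor(f['pixels'],cv2.COLOR_RGB2BGR))
def ext(f,ob=None):
    if 'R' in f: return np.array(f['R']),np.array(f['t'])
    T=np.array(f['tool_from_camera']); Rt=Ro.from_quat(ob['eef_rot']).as_matrix()
    Rwc=Rt@T[:3,:3]; c=Rt@T[:3,3]+np.array(ob['eef_pos'])
    return Rwc.T,-Rwc.T@c
def ray(f,uv,ob=None):
    R,t=ext(f,ob);K=np.array(f['camera_matrix'])
    d=R.T@np.linalg.solve(K,[uv[0],uv[1],1.]); return -R.T@t,d/np.linalg.norm(d)
def atz(f,uv,z,ob=None):
    c,d=ray(f,uv,ob); return c+d*(z-c[2])/d[2]
def proj(f,X,ob=None):
    R,t=ext(f,ob);K=np.array(f['camera_matrix']); p=K@(R@np.array(X)+t); return p[:2]/p[2]
def tri(rays):
    A=0;b=0
    for c,d in rays:
        P=np.eye(3)-np.outer(d,d);A=A+P;b=b+P@c
    X=np.linalg.solve(A,b); return X,[np.linalg.norm((np.eye(3)-np.outer(d,d))@(X-c)) for c,d in rays]
E
python3 - <<'E'
from h import *
ob=sensors.get_obs();print(ob)
F={}
for n in ['side','top','wrist']:
    F[n]=grab_frame(n);save(F[n],n+'0.png')
    R,t=ext(F[n],ob);print(n,-R.T@t,R[2])
names=['tray_center','tray','tray_far','cover','cover_center','tab_center','stand_top','book_center','beaker_50','lab_timer','tape_roll','slide_box']
for q in names:
    rs=[]
    for n in ['side','top','wrist']:
        m=mark_of(q,n)
        print(q,n,[(np.round(k['uv'],1).tolist(),round(k['confidence'],2)) for k in m[:2]])
        if m and m[0]['confidence']>.4: rs.append(ray(F[n],m[0]['uv'],ob))
    if len(rs)>1: print('  ->',tri(rs))
E
```

```text
{'t': 0.0, 'q': array([ 1.24001396,  0.46832911, -0.01161114,  1.60362242,  0.00601211,
        1.0713938 , -0.05630833]), 'dq': array([ 0.0008532 , -0.0004279 ,  0.00076304, -0.00105683,  0.00030777,
       -0.00101395, -0.00028077]), 'joint_torque': array([ 5.73068360e-05, -5.20568383e+01, -1.26700918e-02, -2.43749267e+01,
       -5.67174854e-02,  1.72508840e-02,  1.42411332e-04]), 'eef_pos': array([ 0.18425679, -0.62273257,  0.21367204]), 'eef_rot': array([ 0.42347792,  0.56703016, -0.42282558,  0.5660051 ]), 'force': array([-0.00855912,  0.17103856,  0.12976393]), 'moment': array([0.01472719, 0.01090395, 0.01197487]), 'gripper_width': 0.9984231994888091}
side [0.5100948  0.81748166 0.68596227] [ 0.00906153 -0.77259372 -0.63483607]
top [0.40369808 0.03708782 1.12389877] [ 0.10528899  0.014501   -0.99433593]
wrist [ 0.25955207 -0.59911293  0.38331481] [-0.2697891  -0.07817362 -0.95974097]
tray_center side [([277.4, 293.8], 0.64)]
tray_center top [([185.4, 227.5], 0.64), ([176.6, 213.3], 0.61)]
tray_center wrist []
  -> (array([ 0.49610869,  0.27220031, -0.00940202]), [np.float64(0.
[... 1536 characters left out ...]
p.float64(0.00042573234015319945)])
lab_timer side [([330.5, 220.1], 0.74)]
lab_timer top [([277.0, 267.8], 0.88)]
lab_timer wrist []
  -> (array([0.37728224, 0.04693839, 0.01288967]), [np.float64(0.0020537158671632043), np.float64(0.0020537158671630872)])
tape_roll side [([222.2, 311.3], 0.94)]
tape_roll top [([168.9, 163.8], 0.65)]
tape_roll wrist []
  -> (array([ 0.6343261 ,  0.31842977, -0.00530155]), [np.float64(0.001781568481512309), np.float64(0.0017815684815122145)])
slide_box side [([218.0, 263.1], 0.71)]
slide_box top [([222.4, 155.2], 0.67)]
slide_box wrist []
  -> (array([0.6568489 , 0.18484669, 0.00084074]), [np.float64(0.0027926173622355517), np.float64(0.0027926173622357746)])
```

View pics/top0.png

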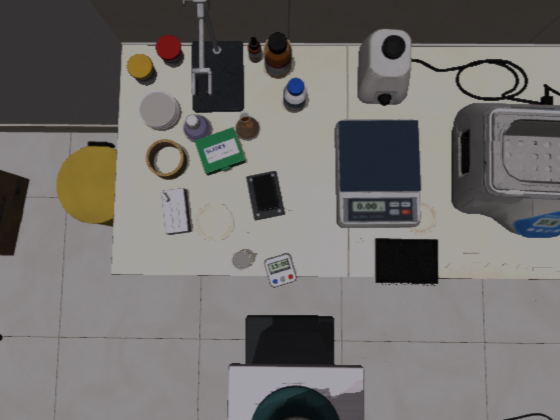

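View pics/side0.png

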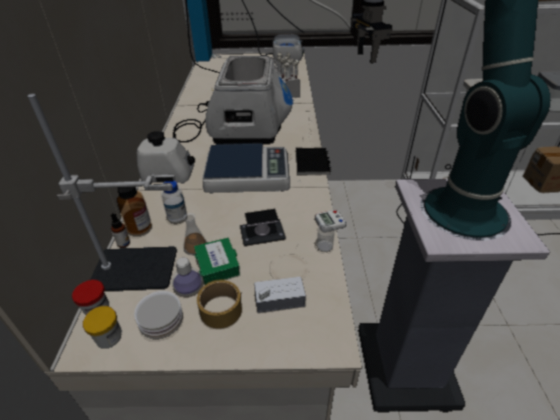

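Run:
```python
import cv2
a=cv2.imread('pics/top0.png')[150:260,110:310];cv2.imwrite('pics/topz.png',cv2.resize(a,None,fx=4,fy=4,interpolation=cv2.INTER_CUBIC))
a=cv2.imread('pics/side0.png')[190:340,190:390];cv2.imwrite('pics/sidez.png',cv2.resize(a,None,fx=4,fy=4,interpolation=cv2.INTER_CUBIC))
```

```text
(no output)
```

View pics/topz.png

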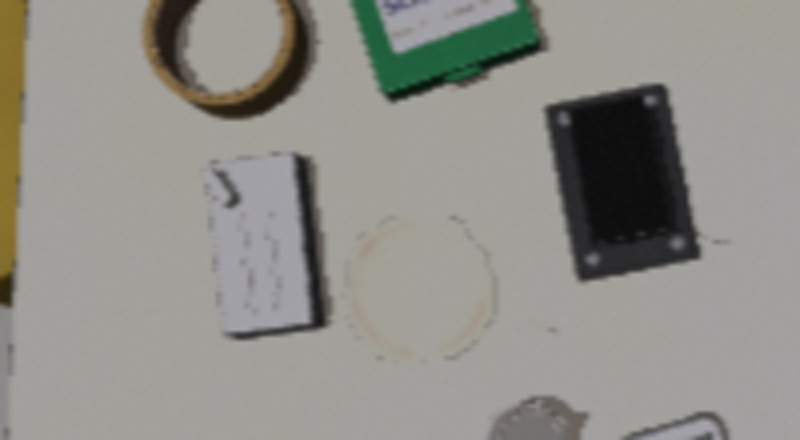

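View pics/sidez.png

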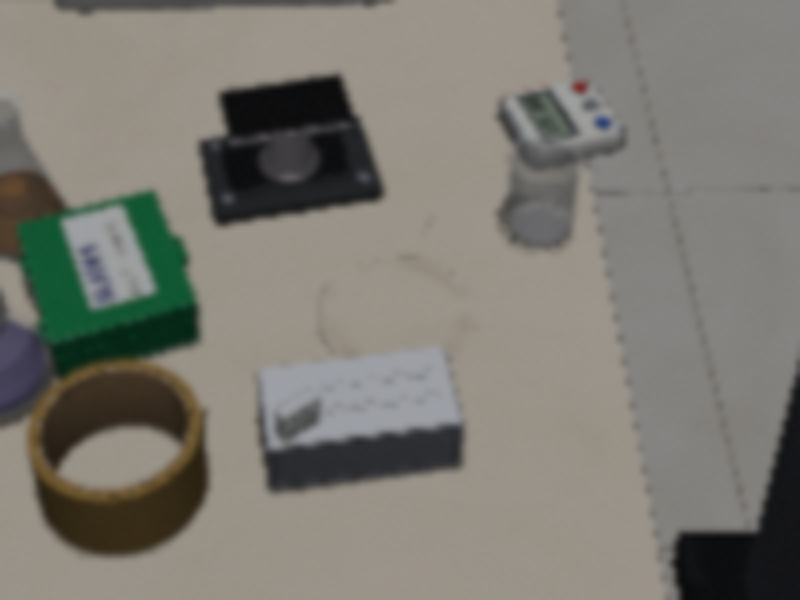

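The top picture shows the tray with its white cover at about (175,211) and the tab at (165,196). The stand is at (264,195), the book at (408,262), and the tape (167,158) and slide box (222,151) lie behind the tray. In the side picture the tray is at (280,293) and the stand at (262,215). I'll fit tray and stand yaw from the corners and plan the approach.

```bash
cat >> h.py <<'E'
def plan(targets,ob=None):
    """targets: list of (pos, R or None) world TCP; print tool-frame shift cm + rotvec"""
    ob=ob or sensors.get_obs(); R0=Ro.from_quat(ob['eef_rot']); p0=np.array(ob['eef_pos'])
    for p,R in targets:
        s=R0.inv().apply(np.array(p)-p0)*100; r=(R0.inv()*(R or R0)).as_rotvec()
        print('shift',np.round(s,2),'rot',np.round(r,3))
def down(jaw):  # tool x down, z axis = horizontal at world angle jaw
    x=np.array([0,0,-1.]);z=np.array([np.cos(jaw),np.sin(jaw),0]);return Ro.from_matrix(np.c_[x,np.cross(z,x),z])
E
python3 - <<'E'
from h import *
ob=sensors.get_obs()
R=Ro.from_quat(ob['eef_rot']).as_matrix();print('toolR',R.round(3))
f=grab_frame('top')
z=lambda L,h,o: np.array([atz(f,(a/4+o[0],b/4+o[1]),h)[:2] for a,b in L])
for nm,L,h in [('cover',[(208,165),(297,152),(318,327),(228,337)],.0385),('foot',[(545,103),(664,85),(700,258),(582,280)],.01)]:
    P=z(L,h,(110,150));d1=P[0]-P[3]+P[1]-P[2];d2=P[0]-P[1]+P[3]-P[2]
    print(nm,P.round(4).tolist(),'c',P.mean(0),'yaw',np.degrees(np.arctan2(d1[1],d1[0])),np.degrees(np.arctan2(d2[1],d2[0]))-90,np.linalg.norm(d1)/2,np.linalg.norm(d2)/2)
g=grab_frame('side')
for nm,L,h in [('cover s',[(270,370),(440,350),(462,425),(268,440)],.0385),('plate',[(222,92),(342,77),(355,125),(230,140)],.06),('foot s',[(200,137),(362,115),(383,190),(217,215)],.01)]:
    P=np.array([atz(g,(a/4+190,b/4+190),h)[:2] for a,b in L]);print(nm,P.round(3).tolist(),P.mean(0))
print('book',[atz(f,u,.016).round(3)[:2].tolist() for u in [(376,239),(438,240),(438,283),(375,282)]])
print('bath front',atz(f,(515,237),.2),atz(f,(455,205),.2), 'balance',atz(f,(337,225),.08),atz(f,(420,225),.08))
plan([((.22,-.5,.42),None),((.40,-.28,.42),None),((.46,0,.40),None),((.50,.27,.28),None)])
E
```

```text
toolR [[-0.     0.959  0.284]
 [-0.     0.284 -0.959]
 [-1.    -0.     0.   ]]
cover [[0.5572, 0.3216], [0.5655, 0.2688], [0.4617, 0.2531], [0.4552, 0.306]] c [0.50991812 0.28738216] yaw 8.633369025895277 7.925220683826936 0.10410118128643571 0.053337967340777635
foot [[0.6013, 0.1241], [0.6131, 0.0516], [0.5073, 0.0287], [0.4932, 0.0998]] c [0.55374069 0.07602614] yaw 12.43337239864038 10.183616992828348 0.10954524531921049 0.07297630093933402
cover s [[0.56, 0.277], [0.468, 0.265], [0.459, 0.315], [0.559, 0.323]] [0.51135559 0.29497621]
plate [[0.596, 0.069], [0.52, 0.056], [0.512, 0.103], [0.589, 0.115]] [0.55440732 0.08549985]
foot s [[0.615, 0.055], [0.508, 0.035], [0.495, 0.108], [0.599, 0.129]] [0.55433762 0.08192882]
book [[0.45, -0.189], [0.449, -0.336], [0.348, -0.333], [0.349, -0.185]]
bath front [ 0.44930941 -0.42587369  0.2       ] [ 0.51201128 -0.30951252  0.2       ] balance [ 0.47812517 -0.08831327  0.08      ] [ 0.48001135 -0.27480809  0.08      ]
shift [-20.54   6.91 -10.81] rot [0. 0. 0.]
shift [-20.54  30.41 -26.8 ] rot [0. 0. 0.]
shift [-18.54  44.11 -51.95] rot [0. 0. 0.]
shift [ -6.54  55.61 -76.7 ] rot [0. 0. 0.]
```

>>> jog_arm(moves=[[-16,2,-4,0,0,0,0],[-16,2,-4,0,0,0,0],[-16,2,-4,0,0,0,0],[-16,2,-4,0,0,0,0],[-20,7,-11,0,0,0,0],[-20,7,-11,0,0,0,0],[-20,15,-16,0,0,0,0],[-20,15,-16,0,0,0,0],[-20,23,-21,0,0,0,0],[-20,23,-21,0,0,0,0],[-20,30,-27,0,0,0,0],[-20,30,-27,0,0,0,0]])

```text
t: 3.25
eef_pos: [0.3966, -0.2768, 0.4143]
eef_rot: [0.423, 0.567, -0.423, 0.567]
force: [-0.0, -0.0, -1.2]
gripper_width: 1.0
```

>>> jog_arm(moves=[[1,5,-9,0,0,0,0],[1,5,-9,0,0,0,0],[1,10,-17,0.14,0,0,0],[1,10,-17,0.14,0,0,0],[1,14,-25,0.14,0,0,0],[1,14,-25,0.14,0,0,0],[5,18,-33,0.14,0,0,0],[5,18,-33,0.14,0,0,0],[9,21,-41,0.14,0,0,0],[9,21,-41,0.14,0,0,0],[14,24,-50,0.14,0,0,0],[14,24,-50,0.14,0,0,0]])

```text
t: 4.45
eef_pos: [0.4836, 0.2632, 0.2767]
eef_rot: [0.462, 0.535, -0.462, 0.535]
force: [1.2, -0.1, 0.6]
gripper_width: 0.999
```

Run:
```python
from h import *
ob=sensors.get_obs();print(ob['eef_pos'],ob['q'].round(2),ob['t'],np.abs(ob['dq']).max())
f=grab_frame('wrist');save(f,'w1.png')
for q in ['tray_center','cover_center','tab_center','cover_far']:
    m=mark_of(q,'wrist')
    zz={'tray_center':.018,'cover_center':.037,'tab_center':.0485,'cover_far':.036}[q]
    for k in m[:2]: print(q,k['uv'],k['confidence'],atz(f,k['uv'],zz,ob))
```

```text
[0.48359869 0.26315909 0.27673045] [ 0.06  0.35 -0.77  1.74  0.26  1.16 -2.21] 4.45 1.1057315761890463
cover_center [252.3, 137.6] 0.94 [0.51310104 0.2955117  0.037     ]
tab_center [238.3, 108.0] 0.75 [0.54366828 0.3140483  0.0485    ]
tab_center [278.9, 182.8] 0.31 [0.46801899 0.25814556 0.0485    ]
cover_far [274.9, 179.9] 0.85 [0.46787104 0.26277648 0.036     ]
cover_far [456.0, 128.3] 0.41 [0.55733987 0.06861897 0.036     ]
```

View pics/w1.png

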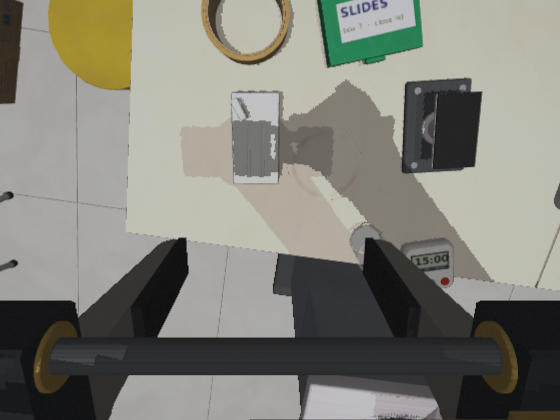

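The wrist view shows the cover at (256,138) with its tab at (239,105), the far corner near (278,183), and the stand at (440,126). The arm was still moving then, so I'll measure again from a settled picture.

>>> jog_arm(moves=[[4,0,0,0,0,0,0],[4,0,0,0,0,0,0],[4,0,0,0,0,0,0],[4,0,0,0,0,0,0]])

```text
t: 5.1
eef_pos: [0.4847, 0.2616, 0.2398]
eef_rot: [0.463, 0.535, -0.461, 0.536]
force: [0.1, 1.1, 0.7]
gripper_width: 1.002
```

Run:
```python
from h import *
ob=sensors.get_obs();print(ob['eef_pos'],ob['t'],np.abs(ob['dq']).max())
f=grab_frame('wrist');save(f,'w2.png')
for q,zz in [('cover_center',.037),('tab_center',.0485),('cover_far',.036),('stand_top',.06)]:
    m=mark_of(q,'wrist')
    for k in m[:1]: print(q,np.round(k['uv'],1),k['confidence'],atz(f,k['uv'],zz,ob))
c=cut_out('cover','wrist')
if c:
    k=c[0];m=k['mask'].astype(np.uint8);print(k['confidence'],m.sum(),cv2.minAreaRect(cv2.findNonZero(m)))
    pts=cv2.boxPoints(cv2.minAreaRect(cv2.findNonZero(m)));print([atz(f,p,.0385,ob).round(4).tolist() for p in pts])
a=f['pixels'][50:250,180:560,::-1];cv2.imwrite('pics/w2z.png',cv2.resize(a,None,fx=2.1,fy=2.1,interpolation=cv2.INTER_CUBIC))
```

```text
[0.48468285 0.26157308 0.23984858] 5.1 0.007293086580709915
cover_center [251.6 147.9] 0.69 [0.50835288 0.29170156 0.037     ]
tab_center [235.1 111. ] 0.68 [0.54357124 0.31188332 0.0485    ]
cover_far [273.5 189.4] 0.82 [0.46721657 0.26254235 0.036     ]
stand_top [470.3 134.4] 0.93 [0.55574135 0.08254556 0.06      ]
0.91 4835 ((250.5, 143.0), (98.0, 51.0), 90.0)
[[0.558, 0.3248, 0.0385], [0.5654, 0.2744, 0.0385], [0.4654, 0.2595, 0.0385], [0.4573, 0.3139, 0.0385]]
```

View pics/w2z.png

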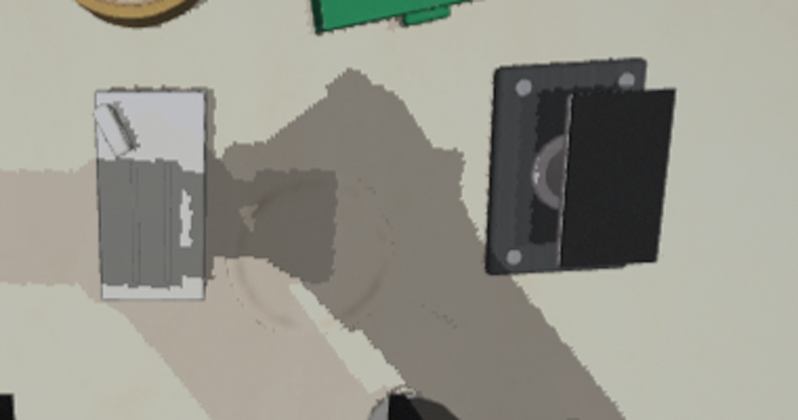

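Run:
```python
from h import *
ob=sensors.get_obs()
f=grab_frame('wrist')
for nm,L,h in [('cover',[(97,91),(207,89),(205,299),(102,299)],.0385),('plate',[(571,93),(676,90),(657,262),(558,266)],.06),('foot',[(496,68),(646,59),None,(486,273)],.01)]:
    if None in L: 
        continue
    P=np.array([atz(f,((a+.5)/2.1+179.5,(b+.5)/2.1+49.5),h,ob)[:2] for a,b in L]);d1=P[0]-P[3]+P[1]-P[2];d2=P[0]-P[1]+P[3]-P[2]
    print(nm,P.round(4).tolist(),'c',P.mean(0),'yaw',np.degrees(np.arctan2(d1[1],d1[0])),np.degrees(np.arctan2(d2[1],d2[0]))-90,np.linalg.norm(d1)/2,np.linalg.norm(d2)/2)
R0=Ro.from_quat(ob['eef_rot']).as_matrix();print(np.degrees(np.arctan2(R0[1,2],R0[0,2])))
c=np.array([.511,.290]);y=np.radians(8.3)
plan([((c[0],c[1],.1),down(y-np.pi/2)),((c[0],c[1],.005),down(y-np.pi/2))],ob)
```

```text
cover [[0.5577, 0.3242], [0.5663, 0.2729], [0.4646, 0.2584], [0.4568, 0.3105]] c [0.51132846 0.29150294] yaw 7.9146147291239375 9.021028813727256 0.10227357194892207 0.052370035463630595
plate [[0.5884, 0.1122], [0.5965, 0.0663], [0.52, 0.0499], [0.5111, 0.0958]] c [0.55400754 0.08103987] yaw 12.02834811152942 10.501029974154548 0.07861230440208089 0.0466932170475982
-81.54191053060902
shift [13.86  3.09 -2.37] rot [ 0.003 -0.    -0.001]
shift [23.36  3.08 -2.37] rot [ 0.003 -0.    -0.001]
```

>>> jog_arm(moves=[[6,3.1,-2.5,0,0,0,0],[10,3.1,-2.5,0,0,0,0],[14,3.1,-2.5,0,0,0,0],[18,3.1,-2.5,0,0,0,0],[20,3.1,-2.5,0,0,0,0],[22,3.1,-2.5,0,0,0,0],[22,3.1,-2.5,0,0,0,0],[22,3.1,-2.5,0,0,0,0]])

```text
t: 6.25
eef_pos: [0.5105, 0.2915, 0.0182]
eef_rot: [0.462, 0.536, -0.462, 0.535]
force: [0.5, 0.0, 0.3]
gripper_width: 0.995
```

>>> jog_arm(moves=[[0.8,0.1,0,0,0,0,0],[1.4,0.1,0,0,0,0,0],[1.4,0.1,0,0,0,0,0],[1.4,0.1,0,0,0,0,1],[1.4,0.1,0,0,0,0,1],[1.4,0.1,0,0,0,0,1],[1.4,0.1,0,0,0,0,1],[1.4,0.1,0,0,0,0,1],[1.4,0.1,0,0,0,0,1],[1.4,0.1,0,0,0,0,1]])

```text
t: 7.25
eef_pos: [0.5117, 0.291, 0.004]
eef_rot: [0.462, 0.535, -0.462, 0.536]
force: [-0.4, -1.7, 1.9]
gripper_width: 0.584
```

Run:
```python
from h import *
ob=sensors.get_obs();print(ob['eef_pos'],ob['t'],ob['force'],ob['gripper_width']*92)
f=grab_frame('wrist');save(f,'w3.png')
```

```text
[0.51165177 0.29095046 0.00402911] 7.25 [-0.4394135  -1.72596139  1.93259067] 53.732942092883235
```

View pics/w3.png

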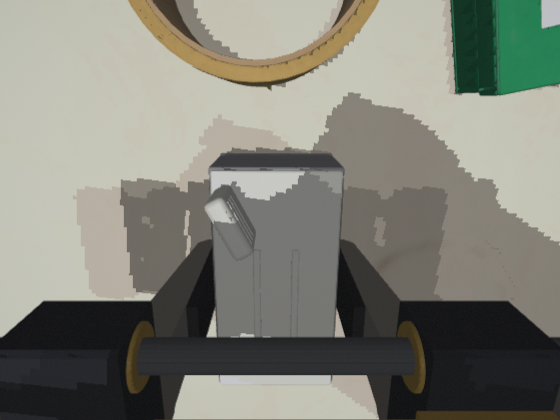

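>>> jog_arm(moves=[[-3,0,0,0,0,0,1],[-7,0,0,0,0,0,1],[-11,0,0,0,0,0,1],[-12,0.2,3,0,0,0,1],[-12,0.4,7,-0.02,0,0,1],[-12,0.6,11,-0.03,0,0,1],[-12,0.8,15,-0.04,0,0,1],[-12,1,18,-0.054,0,0,1],[-12,1.1,20,-0.054,0,0,1],[-12,1.1,21.3,-0.054,0,0,1],[-12,1.1,21.3,-0.054,0,0,1],[-12,1.1,21.3,-0.054,0,0,1]])

```text
t: 8.5
eef_pos: [0.5531, 0.0836, 0.1236]
eef_rot: [0.447, 0.549, -0.447, 0.548]
force: [-0.6, 0.8, -6.6]
gripper_width: 0.581
```

>>> jog_arm(moves=[[1,0,0,0,0,0,1],[2,0,0,0,0,0,1],[2,0,0,0,0,0,1],[2,0,0,0,0,0,1],[2,0,0,0,0,0,1]])

```text
t: 9.0
eef_pos: [0.5539, 0.0827, 0.104]
eef_rot: [0.447, 0.548, -0.447, 0.548]
force: [-0.2, 0.6, -6.3]
gripper_width: 0.591
```

Run:
```python
from h import *
ob=sensors.get_obs();print(ob['eef_pos'],ob['t'],ob['force'],ob['gripper_width']*92,ob['q'].round(2),np.abs(ob['dq']).max())
R0=Ro.from_quat(ob['eef_rot']).as_matrix();print(R0.round(3),np.degrees(np.arctan2(R0[1,2],R0[0,2]))+90)
for n in ['wrist','side','top']:
    f=grab_frame(n);save(f,n+'4.png')
    if n=='side': a=f['pixels'][140:290,170:370,::-1];cv2.imwrite('pics/side4z.png',cv2.resize(a,None,fx=4,fy=4,interpolation=cv2.INTER_CUBIC))
```

```text
[0.55385362 0.082701   0.10399175] 9.0 [-0.21734254  0.58740878 -6.2672962 ] 54.34998540045849 [ 0.3   0.56 -0.66  1.88  0.45  0.85 -1.96] 0.00752333830041438
[[ 0.     0.98   0.201]
 [ 0.     0.201 -0.98 ]
 [-1.     0.    -0.   ]] 11.586728841137159
```

View pics/wrist4.png

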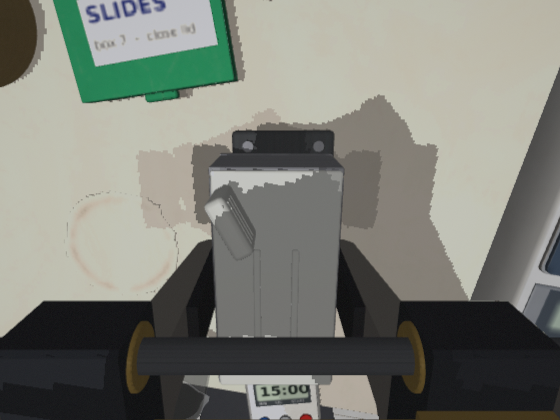

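View pics/side4z.png

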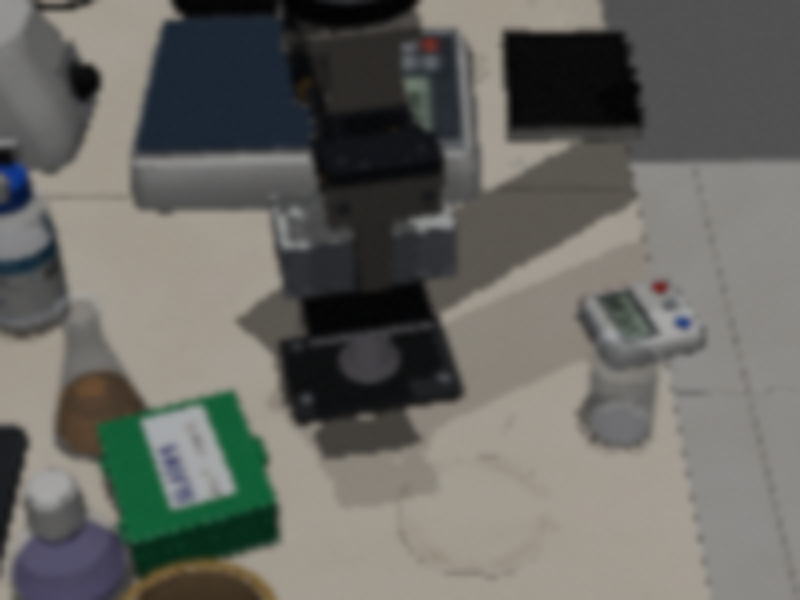

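Run:
```python
from h import *
ob=sensors.get_obs()
f=grab_frame('wrist')
a=atz(f,(233,131),.01,ob);b=atz(f,(334,131),.01,ob)
a2=atz(f,(248,146),.01,ob);b2=atz(f,(318.5,146),.01,ob)
for p,q in((a,b),(a2,b2)):
    d=(p-q)[:2];n=np.array([d[1],-d[0]])/np.linalg.norm(d);print(p,q,np.linalg.norm(d),'yaw',np.degrees(np.arctan2(n[1],n[0])),(p+q)/2, 'center',((p+q)/2)[:2]-n*.055)
# tray top-edge in grip: expected rim back corners
c=np.array([.5539,.0827]);y=np.radians(11.6)
u=np.array([np.cos(y),np.sin(y)]);v=np.array([-u[1],u[0]])
zt=ob['eef_pos'][2]-.004+.036
for s in(1,-1): print(proj(f,np.r_[c+u*.052+v*s*.027,zt],ob),proj(f,np.r_[c+u*.051+v*s*.026,zt+.0025],ob))
```

```text
[0.60105467 0.12513629 0.01      ] [0.61591849 0.05290261 0.01      ] 0.07374712092565337 yaw 11.627687114467554 [0.60848658 0.08901945 0.01      ] center [0.55461529 0.07793413]
[0.59252001 0.11243729 0.01      ] [0.6030177  0.06142352 0.01      ] 0.0520826928874177 yaw 11.62808760933775 [0.59776886 0.0869304  0.01      ] center [0.54389765 0.07584471]
[209.44639311 167.65845835] [211.01859769 171.44811553]
[347.15765006 167.72643653] [345.67321395 171.51462934]
```

>>> jog_arm(moves=[[1,0,0.2,0,0,0,1],[2,0,0.2,0,0,0,1],[3,0,0.2,0,0,0,1],[3.5,0,0.2,0,0,0,1],[3.7,0,0.2,0,0,0,1],[3.8,0,0.2,0,0,0,1],[3.8,0,0.2,0,0,0,1]])

```text
t: 9.9
eef_pos: [0.5543, 0.0805, 0.066]
eef_rot: [0.447, 0.548, -0.447, 0.548]
force: [-0.8, 0.1, -6.6]
gripper_width: 0.583
```

Run:
```python
from h import *
ob=sensors.get_obs();print(ob['eef_pos'],ob['t'],ob['force'])
f=grab_frame('side');a=f['pixels'][170:270,200:333,::-1];cv2.imwrite('pics/side5z.png',cv2.resize(a,None,fx=6,fy=6,interpolation=cv2.INTER_CUBIC))
```

```text
[0.55430502 0.08047865 0.06602893] 9.9 [-0.8238135   0.14640728 -6.61123853]
```

View pics/side5z.png

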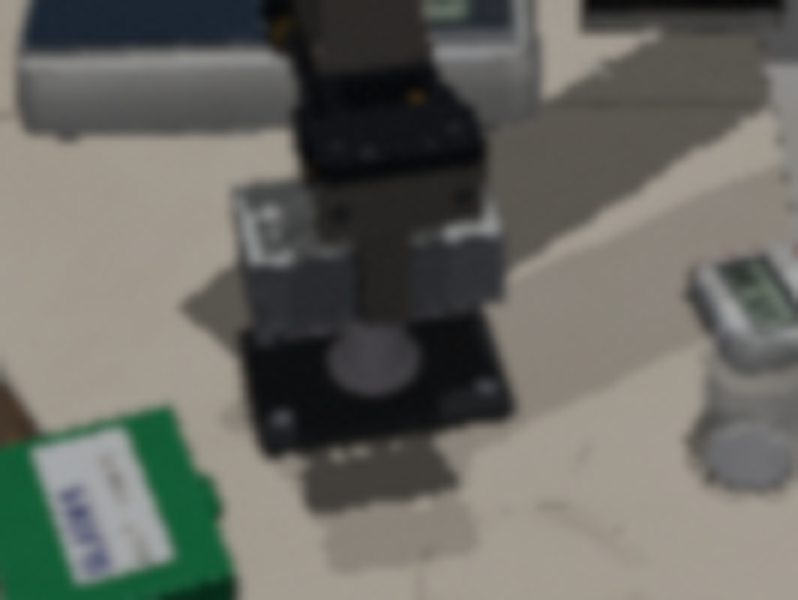

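>>> jog_arm(moves=[[0.1,0,0,0,0,0,1],[0.2,0,0,0,0,0,1],[0.2,0,0,0,0,0,1],[0.2,0,0,0,0,0,1]])

```text
t: 10.35
eef_pos: [0.5543, 0.0803, 0.0641]
eef_rot: [0.447, 0.548, -0.447, 0.548]
force: [-0.4, -0.9, -6.8]
gripper_width: 0.582
```

>>> jog_arm(moves=[[0.1,0,0,0,0,0,1],[0.1,0,0,0,0,0,1],[0.1,0,0,0,0,0,1]])

```text
t: 10.65
eef_pos: [0.5543, 0.0803, 0.064]
eef_rot: [0.447, 0.547, -0.447, 0.548]
force: [-4.9, -1.6, 6.1]
gripper_width: 0.586
```

>>> jog_arm(moves=[[0,0,0,0,0,0,0],[0,0,0,0,0,0,0],[0,0,0,0,0,0,0],[0,0,0,0,0,0,0],[0,0,0,0,0,0,0],[-4,0,0,0,0,0,0],[-8,0,0,0,0,0,0],[-12,-2,0,0,0,0,0],[-16,-4,0,0,0,0,0],[-17,-4,0,0,0,0,0],[-17,-4,0,0,0,0,0],[-17,-4,0,0,0,0,0]])

```text
t: 11.85
eef_pos: [0.5149, 0.0718, 0.2318]
eef_rot: [0.447, 0.548, -0.448, 0.547]
force: [-1.1, -0.2, 0.8]
gripper_width: 1.003
```

Run:
```python
from h import *
ob=sensors.get_obs();print(ob['eef_pos'],ob['t'],ob['force'],ob['gripper_width']*92,np.abs(ob['dq']).max())
f=grab_frame('wrist');save(f,'w6.png')
for q,zz in [('cover_center',.097),('tab_center',.1085),('cover_far',.096),('book_center',.016)]:
    for k in mark_of(q,'wrist')[:1]: print(q,np.round(k['uv'],1),k['confidence'],atz(f,k['uv'],zz,ob))
a=f['pixels'][80:280,180:445,::-1];cv2.imwrite('pics/w6z.png',cv2.resize(a,None,fx=3,fy=3,interpolation=cv2.INTER_CUBIC))
f=grab_frame('side')
rs=[]
for q,zz in [('cover_center',.097),('tab_center',.1085),('cover_far',.096)]:
    for k in mark_of(q,'side')[:1]: print(q,np.round(k['uv'],1),k['confidence'],atz(f,k['uv'],zz,ob))
a=f['pixels'][170:270,200:333,::-1];cv2.imwrite('pics/side6z.png',cv2.resize(a,None,fx=6,fy=6,interpolation=cv2.INTER_CUBIC))
```

```text
[0.51491307 0.07180681 0.23180946] 11.85 [-1.09086562 -0.16364941  0.75579647] 92.26227048311127 0.02330843346496856
cover_center [273.1 144.5] 0.92 [0.55293684 0.08307315 0.097     ]
tab_center [253. 100.] 0.94 [0.58558446 0.10586458 0.1085    ]
cover_far [300.4 194.8] 0.6 [0.51402902 0.0504005  0.096     ]
cover_center [260.7 204.5] 0.88 [0.55584445 0.08162056 0.097     ]
tab_center [247.5 206.3] 0.84 [0.58632327 0.10210234 0.1085    ]
cover_far [279.2 197.6] 0.92 [0.51031831 0.05385074 0.096     ]
```

View pics/w6z.png

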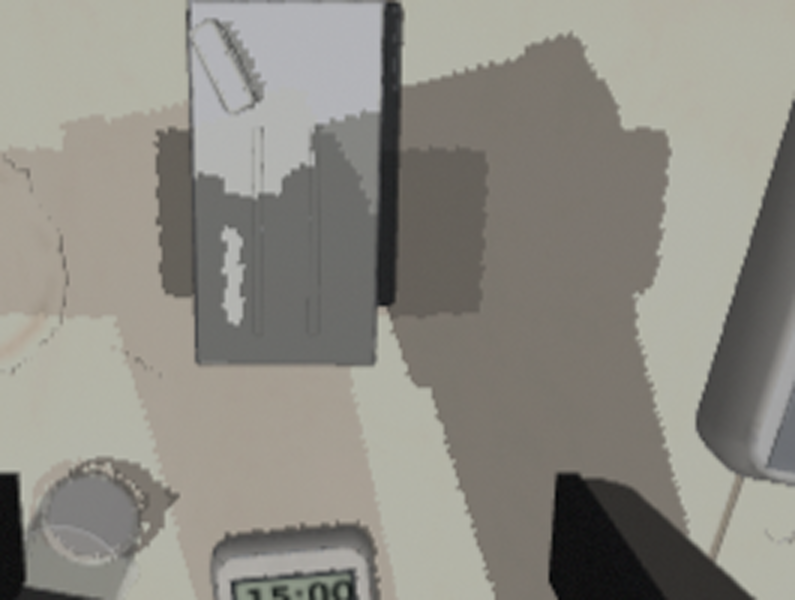

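View pics/side6z.png

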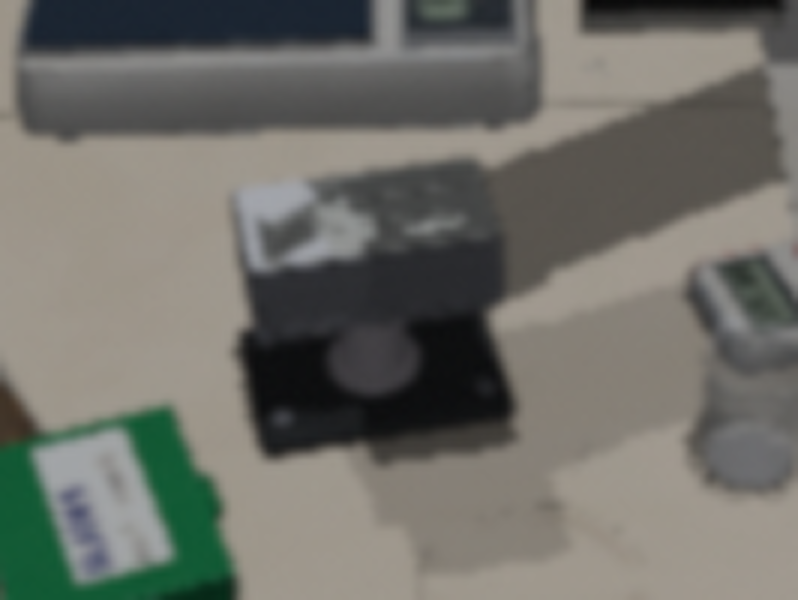

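Run:
```python
from h import *
ob=sensors.get_obs()
f=grab_frame('wrist')
px=lambda a,b:((a+.5)/3+179.5,(b+.5)/3+79.5)
P=np.array([atz(f,px(a,b),.0985,ob)[:2] for a,b in [(188,2),(384,2),(377,364),(197,364)]]);d1=P[0]-P[3]+P[1]-P[2];d2=P[0]-P[1]+P[3]-P[2]
print(P.round(4).tolist(),'c',P.mean(0),'yaw',np.degrees(np.arctan2(d1[1],d1[0])),np.degrees(np.arctan2(d2[1],d2[0]))-90,np.linalg.norm(d1)/2,np.linalg.norm(d2)/2)
y=np.radians(11.6);u=np.array([np.cos(y),np.sin(y)]);v=np.array([-u[1],u[0]])
for a,b in[(402,8),(399,150),(396,300)]: print('foot right edge lateral',(atz(f,px(a,b),.01,ob)[:2])@v+.038,'along',atz(f,px(396,304),.01,ob)[:2]@u+.055)
print('tray lateral',P.mean(0)@v,P.mean(0)@u)
t=.108
for a,b in [(207,22),(230,40),(198,30)]: pass
top=np.array([atz(f,px(a,b),.1195,ob) for a,b in [(196,27),(214,19),(258,97),(236,111)]]);print('tab top',top.round(4).tolist(),top.mean(0))
for c0 in [(.554,.0815)]:
  c=np.array(c0); tab=c+.034*u+.0165*v;print('tab pred',tab,proj(f,np.r_[tab,.1195],ob),'meas px',px(226,64))
print(ob['q'].round(2))
```

```text
[[0.5987, 0.1185], [0.6093, 0.0668], [0.5099, 0.0458], [0.4991, 0.098]] c [0.55423066 0.08226268] yaw 11.791472109941733 11.642962405978238 0.10165206093504593 0.053061599596383964
foot right edge lateral -0.032983227667924185 along 0.5611997492141568
foot right edge lateral -0.03340845114577739 along 0.5611997492141568
foot right edge lateral -0.033956543205239685 along 0.5611997492141568
tray lateral -0.030861067539589632 0.5594518439283813
tab top [[0.5927, 0.1135, 0.1195], [0.5955, 0.1094, 0.1195], [0.579, 0.0948, 0.1195], [0.5745, 0.0997, 0.1195]] [0.58542538 0.10435042 0.1195    ]
tab pred [0.58398777 0.10449964] [254.52587961 102.84448021] meas px (255.0, 101.0)
[ 0.44  0.34 -0.78  1.86  0.27  1.05 -1.81]
```

Run:
```python
from h import *
ob=sensors.get_obs()
R=down(np.radians(39.1-90))
plan([((.585,.1045,.15),R),((.585,.1045,.101),R)],ob)
```

```text
shift [ 8.26  7.51 -1.73] rot [-0.481 -0.     0.   ]
shift [13.16  7.52 -1.73] rot [-0.481 -0.     0.   ]
```

>>> jog_arm(moves=[[0,2,-0.5,-0.12,0,0,0],[0,4,-1,-0.24,0,0,0],[2,6,-1.5,-0.36,0,0,0],[4,7.5,-1.7,-0.48,0,0,0],[6,7.5,-1.7,-0.48,0,0,0],[8,7.5,-1.7,-0.48,0,0,0],[8,7.5,-1.7,-0.48,0,0,0],[8,7.5,-1.7,-0.48,0,0,0]])

```text
t: 13.15
eef_pos: [0.5851, 0.1041, 0.1531]
eef_rot: [0.304, 0.639, -0.304, 0.638]
force: [0.1, 0.3, 1.3]
gripper_width: 1.001
```

Run:
```python
from h import *
ob=sensors.get_obs();print(ob['eef_pos'],ob['t'],ob['q'].round(2),np.abs(ob['dq']).max())
f=grab_frame('wrist');save(f,'w7.png')
for q,zz in [('tab_center',.1085)]:
    for k in mark_of(q,'wrist')[:1]: print(q,np.round(k['uv'],1),k['confidence'],atz(f,k['uv'],zz,ob))
plan([((.585,.1045,.101),down(np.radians(39.1-90)))],ob)
print('pred tab top px',proj(f,(.585,.1045,.1195),ob))
```

```text
[0.58507669 0.10414497 0.15312887] 13.15 [ 0.35  0.59 -0.79  1.76  0.49  1.   -1.52] 0.021755077198668895
tab_center [277.5 222.9] 0.8 [0.58664359 0.10570161 0.1085    ]
shift [ 5.21  0.02 -0.03] rot [-0.001 -0.     0.   ]
pred tab top px [277.41349271 232.16891419]
```

View pics/w7.png

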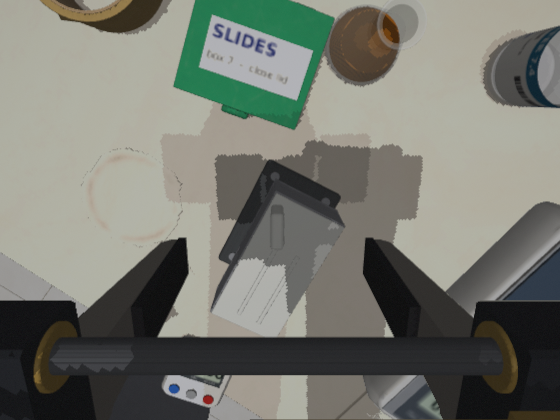

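>>> jog_arm(moves=[[2,0.1,0,0,0,0,0],[4,0.1,0,0,0,0,0],[4.8,0.1,0,0,0,0,0],[5.2,0.1,0,0,0,0,0],[5.2,0.1,0,0,0,0,0],[5.2,0.1,0,0,0,0,0]])

```text
t: 13.85
eef_pos: [0.5864, 0.1049, 0.1019]
eef_rot: [0.304, 0.638, -0.304, 0.639]
force: [0.5, -0.5, -0.7]
gripper_width: 0.995
```

>>> jog_arm(moves=[[0,0,0,0,0,0,1],[0,0,0,0,0,0,1],[0,0,0,0,0,0,1],[0,0,0,0,0,0,1],[0,0,0,0,0,0,1],[0,0,0,0,0,0,1],[0,0,0,0,0,0,1],[0,0,0,0,0,0,1],[0,0,0,0,0,0,1],[0,0,0,0,0,0,1]])

```text
t: 14.85
eef_pos: [0.5858, 0.1046, 0.1009]
eef_rot: [0.304, 0.638, -0.304, 0.638]
force: [0.1, -0.2, 0.1]
gripper_width: 0.15
```

Run:
```python
from h import *
ob=sensors.get_obs();print(ob['eef_pos'],ob['t'],ob['force'],ob['moment'],ob['gripper_width']*92)
f=grab_frame('wrist');save(f,'w8.png')
g=grab_frame('side');a=g['pixels'][170:270,200:333,::-1];cv2.imwrite('pics/side8z.png',cv2.resize(a,None,fx=5,fy=5,interpolation=cv2.INTER_CUBIC))
```

```text
[0.58578353 0.10462742 0.10091429] 14.85 [ 0.07819134 -0.19778886  0.08712237] [ 0.00824952 -0.00801282  0.05189297] 13.826151842174268
```

View pics/w8.png

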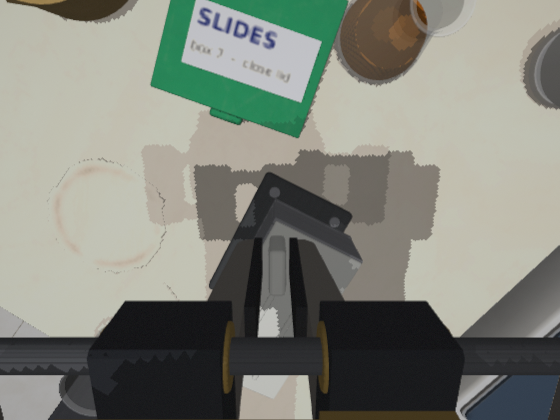

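View pics/side8z.png

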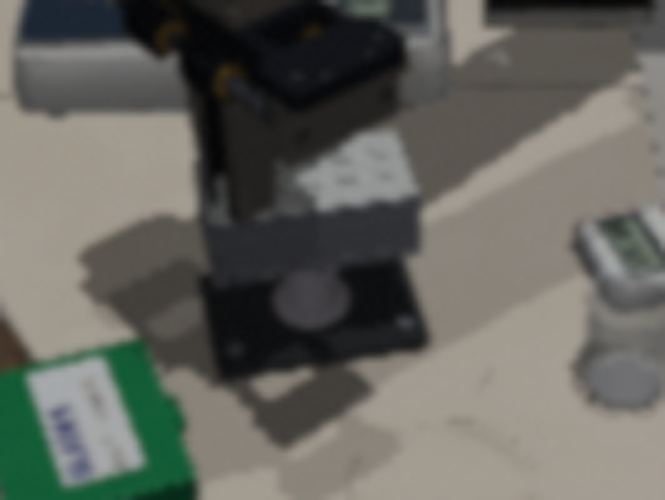

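Not shut yet: the opening is 13.8 mm. I'll keep closing.

>>> jog_arm(moves=[[0,0,0,0,0,0,1],[0,0,0,0,0,0,1],[0,0,0,0,0,0,1],[0,0,0,0,0,0,1],[0,0,0,0,0,0,1]])

```text
t: 15.45
eef_pos: [0.5859, 0.1045, 0.101]
eef_rot: [0.304, 0.638, -0.304, 0.638]
force: [0.3, -0.4, -0.4]
gripper_width: 0.084
```

Run:
```python
from h import *
ob=sensors.get_obs();print(ob['eef_pos'],ob['t'],ob['force'],ob['moment'],ob['gripper_width']*92)
# peel plan: rotate about axis through far corner, perpendicular to diagonal
R0=Ro.from_quat(ob['eef_rot']);p0=np.array(ob['eef_pos']);M=R0.as_matrix();print(M.round(3))
d=np.array([np.cos(np.radians(39.1)),np.sin(np.radians(39.1)),0])
y=np.radians(11.7);u=np.array([np.cos(y),np.sin(y),0]);v=np.array([-u[1],u[0],0])
tab=np.array([*p0[:2],0]); far=tab-.083*u-.0405*v; far[2]=.096
print('far',far)
ax=np.cross(d,[0,0,1]) # rotating +theta about this raises the d side
for th in [.05,.1,.15,.2,.25,.3,.35,.4]:
    q=Ro.from_rotvec(ax*th); plan([(far+q.apply(p0-far),q*R0)],ob)
```

```text
[0.58594506 0.10449284 0.10096777] 15.45 [ 0.27376051 -0.43062256 -0.3508458 ] [-0.09054016 -0.26729882  0.04772243] 7.714595947034528
[[ 0.     0.777  0.63 ]
 [-0.     0.63  -0.777]
 [-1.     0.     0.   ]]
far [0.51288245 0.04800297 0.096     ]
shift [-0.46 -0.04  0.  ] rot [0.   0.   0.05]
shift [-0.92 -0.1   0.  ] rot [0.  0.  0.1]
shift [-1.37 -0.18  0.  ] rot [0.   0.   0.15]
shift [-1.82 -0.28  0.  ] rot [0.  0.  0.2]
shift [-2.27 -0.41  0.  ] rot [0.   0.   0.25]
shift [-2.71 -0.56  0.  ] rot [0.  0.  0.3]
shift [-3.14 -0.73  0.  ] rot [0.   0.   0.35]
shift [-3.56 -0.92  0.  ] rot [0.  0.  0.4]
```

>>> jog_arm(moves=[[-0.1,0,0,0,0,0.015,1],[-0.2,0,0,0,0,0.03,1],[-0.4,0,0,0,0,0.05,1],[-0.55,-0.1,0,0,0,0.065,1],[-0.7,-0.1,0,0,0,0.08,1],[-0.9,-0.1,0,0,0,0.1,1],[-0.9,-0.1,0,0,0,0.1,1]])

```text
t: 16.15
eef_pos: [0.5846, 0.1041, 0.1103]
eef_rot: [0.336, 0.622, -0.272, 0.653]
force: [-0.5, 0.9, 0.7]
gripper_width: 0.084
```

Run:
```python
from h import *
ob=sensors.get_obs();print(ob['eef_pos'],ob['t'],ob['force'],ob['moment'],ob['gripper_width']*92)
f=grab_frame('wrist');save(f,'w9.png')
g=grab_frame('side');a=g['pixels'][170:270,200:333,::-1];cv2.imwrite('pics/side9z.png',cv2.resize(a,None,fx=5,fy=5,interpolation=cv2.INTER_CUBIC))
```

```text
[0.58461204 0.10405009 0.11034489] 16.15 [-0.54343114  0.93614991  0.73931998] [0.12021474 0.25732819 0.01537879] 7.710198580479553
```

View pics/w9.png

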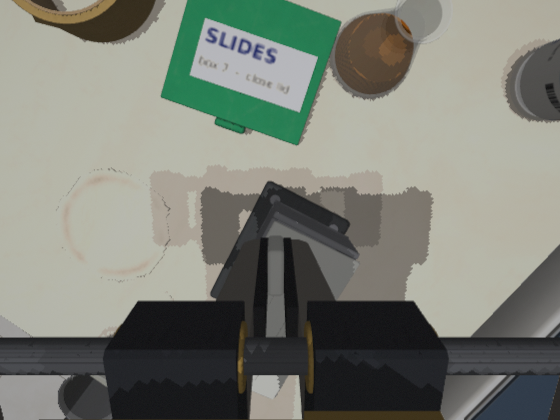

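View pics/side9z.png

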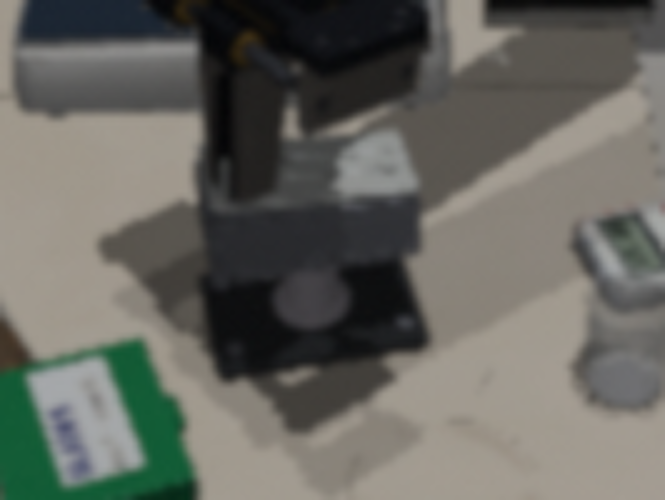

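Run:
```python
import cv2,numpy as np
A=[cv2.resize(cv2.imread(f'pics/{n}')[180:400,200:370],None,fx=2.3,fy=2.3,interpolation=cv2.INTER_CUBIC) for n in('w8.png','w9.png')]
cv2.imwrite('pics/cmp.png',np.hstack(A))
A=[cv2.resize(cv2.imread(f'pics/{n}')[100:320,150:450],None,fx=1.3,fy=1.3) for n in('side8z.png','side9z.png')]
cv2.imwrite('pics/cmps.png',np.hstack(A))
```

```text
(no output)
```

View pics/cmp.png

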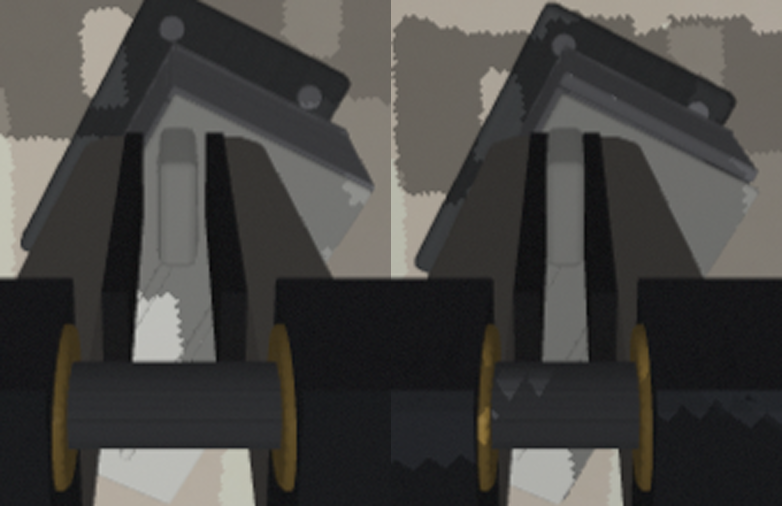

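View pics/cmps.png

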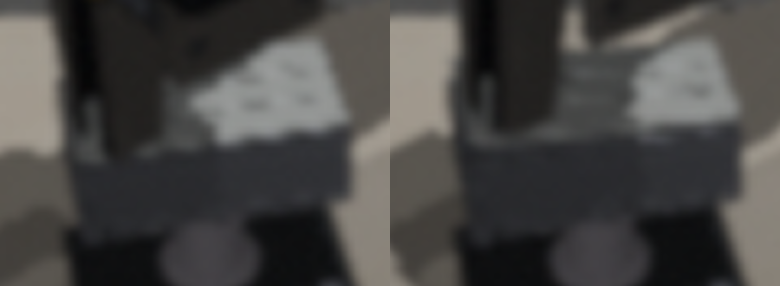

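The cover's tab corner has lifted with the tool: a bright rim line shows at the tab corner and the far corner is down. The tray hasn't moved. I'll carry on with the peel.

>>> jog_arm(moves=[[-0.2,0,0,0,0,0.025,1],[-0.45,0,0,0,0,0.05,1],[-0.65,-0.1,0,0,0,0.075,1],[-0.9,-0.1,0,0,0,0.1,1],[-1.1,-0.1,0,0,0,0.125,1],[-1.35,-0.2,0,0,0,0.15,1],[-1.6,-0.2,0,0,0,0.175,1],[-1.8,-0.3,0,0,0,0.2,1],[-2.05,-0.3,0,0,0,0.225,1],[-2.05,-0.3,0,0,0,0.225,1]])

```text
t: 17.25
eef_pos: [0.5807, 0.0999, 0.1301]
eef_rot: [0.404, 0.58, -0.197, 0.679]
force: [0.3, 0.5, 2.3]
gripper_width: 0.085
```

Run:
```python
from h import *
ob=sensors.get_obs();print(ob['eef_pos'],ob['t'],ob['force'],ob['moment'],ob['gripper_width']*92,ob['q'].round(2))
M=Ro.from_quat(ob['eef_rot']).as_matrix();print(M.round(3))
f=grab_frame('wrist');save(f,'w10.png')
g=grab_frame('side');a=g['pixels'][170:270,200:333,::-1];cv2.imwrite('pics/side10z.png',cv2.resize(a,None,fx=5,fy=5,interpolation=cv2.INTER_CUBIC))
```

```text
[0.58068521 0.09991434 0.1300563 ] 17.25 [0.288523   0.51638175 2.30978928] [-0.23975943  0.38159169  0.01432875] 7.846804130797621 [ 0.57  0.53 -0.87  2.01  0.5   0.53 -1.46]
[[ 0.248  0.736  0.629]
 [ 0.201  0.597 -0.777]
 [-0.948  0.319  0.   ]]
```

View pics/w10.png

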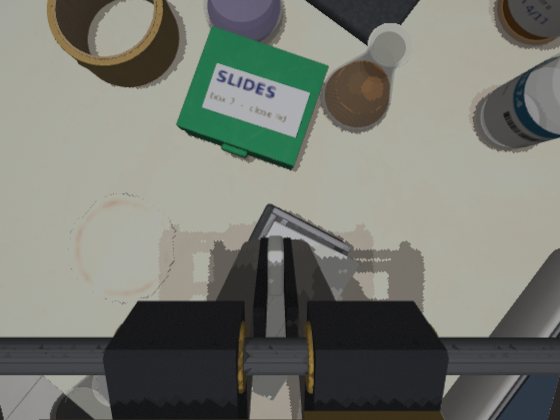

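View pics/side10z.png

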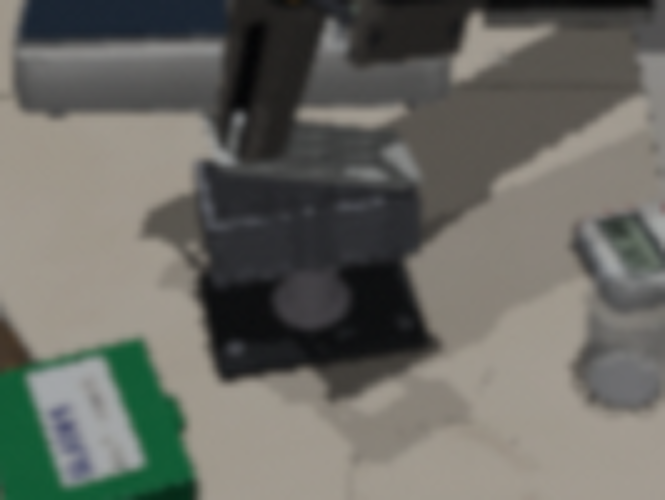

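>>> jog_arm(moves=[[-0.2,0,0,0,0,0.02,1],[-0.35,0,0,0,0,0.04,1],[-0.55,0.1,0,0,0,0.04,1],[-0.85,0.2,0,0,0,0.04,1],[-1.3,0.3,0,0,0,0.04,1],[-1.8,0.5,0,0,0,0.04,1],[-2.3,0.7,0,0,0,0.04,1],[-3.3,1,0,0,0,0.04,1],[-4.3,1.3,0,0,0,0.04,1],[-6,2,0,0,0,0.04,1],[-8,2.6,0,0,0,0.04,1],[-8,2.6,0,0,0,0.04,1]])

```text
t: 18.55
eef_pos: [0.5822, 0.1008, 0.2174]
eef_rot: [0.415, 0.571, -0.182, 0.684]
force: [0.3, 0.0, -1.3]
gripper_width: 0.082
```

Run:
```python
from h import *
ob=sensors.get_obs();print(ob['eef_pos'],ob['t'],ob['force'],ob['moment'],ob['gripper_width']*92,ob['q'].round(2))
g=grab_frame('side');save(g,'side11.png');a=g['pixels'][130:270,180:366,::-1];cv2.imwrite('pics/side11z.png',cv2.resize(a,None,fx=4,fy=4,interpolation=cv2.INTER_CUBIC))
f=grab_frame('wrist');save(f,'w11.png')
f=grab_frame('top');save(f,'top11.png')
for q,zz in [('book_center',.016)]:
  for n in['top','side']:
    F=f if n=='top' else g
    for k in mark_of(q,n)[:1]: print(q,np.round(k['uv'],1),k['confidence'],atz(F,k['uv'],zz,ob))
```

```text
[0.58219986 0.10077271 0.21741151] 18.55 [ 0.28688196  0.02868595 -1.25126282] [-0.21494801  0.23085249  0.02086494] 7.587949850543892 [ 0.74  0.43 -1.06  1.96  0.36  0.64 -1.35]
book_center [407.4 264.1] 0.73 [ 0.39157992 -0.26217799  0.016     ]
book_center [313.7 159.8] 0.89 [ 0.3969009 -0.2468927  0.016    ]
```

View pics/side11z.png

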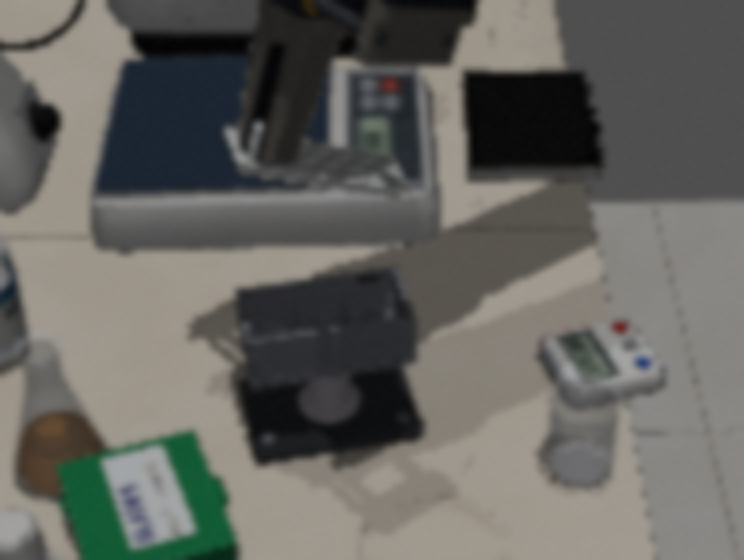

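View pics/w11.png

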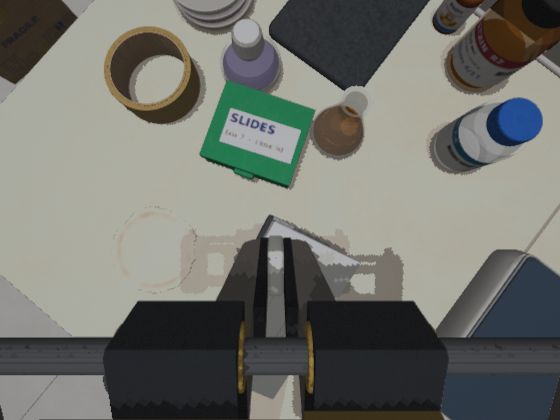

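View pics/top11.png

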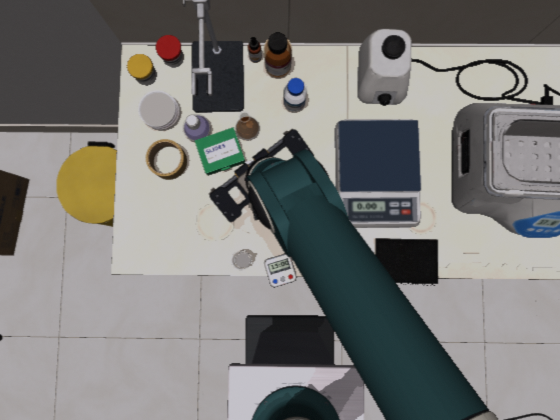

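Side view: the cover is in the gripper at about zoom (310,165), free of the tray. The open tray sits on the stand at zoom (325,320) and nothing else has moved. Next I'll fix the notebook centre and plan the carry. I'm turning the jaws to lie along world x, which keeps the gripper body away from the bath.

Run:
```python
from h import *
ob=sensors.get_obs()
g=grab_frame('side');f=grab_frame('top')
P=np.array([atz(g,((a+.5)/4+179.5,(b+.5)/4+129.5),.016)[:2] for a,b in [(464,72),(586,70),(604,167),(470,168)]]);print(P.round(3).tolist(),P.mean(0))
for n,F in(('top',f),('side',g)):
    c=cut_out('book_center',n)
    if c:
        r=cv2.minAreaRect(cv2.findNonZero(c[0]['mask'].astype(np.uint8)));print(n,c[0]['confidence'],r,atz(F,r[0],.012))
bk=np.array([.397,-.257])
cy=np.radians(90-27.4);u=np.array([np.cos(cy),np.sin(cy)]);v=np.array([-u[1],u[0]])
t=bk+.034*u+.0165*v;print('TCP',t)
R=down(0)
plan([((.54,.06,.30),R),((.46,-.10,.30),R),((*t,.30),R),((*t,.17),R)],ob)
```

```text
[[0.452, -0.326], [0.349, -0.326], [0.35, -0.179], [0.454, -0.18]] [ 0.40101417 -0.25251962]
top 0.67 ((406.0, 261.0), (45.99999237060547, 61.99999237060547), 90.0) [ 0.39882385 -0.26007983  0.012     ]
side 0.73 ((312.4773864746094, 161.02490234375), (27.492658615112305, 34.342041015625), 87.27368927001953) [ 0.40075363 -0.24597404  0.012     ]
TCP [ 0.39799784 -0.21922098]
shift [-10.11  -2.15   0.59] rot [-0.879  0.161 -0.34 ]
shift [-15.91 -17.38   7.97] rot [-0.879  0.161 -0.34 ]
shift [-20.29 -28.9   13.32] rot [-0.879  0.161 -0.34 ]
shift [ -8.14 -33.52  13.33] rot [-0.879  0.161 -0.34 ]
```

>>> jog_arm(moves=[[-4,0,0,-0.1,0.02,-0.04,1],[-8,-0.5,0,-0.2,0.04,-0.08,1],[-10,-2.2,0.6,-0.33,0.06,-0.13,1],[-10,-2.2,0.6,-0.46,0.08,-0.18,1],[-12,-6,2.5,-0.58,0.11,-0.22,1],[-13,-10,4.3,-0.7,0.13,-0.27,1],[-15,-14,6.2,-0.8,0.147,-0.31,1],[-16,-17.4,8,-0.879,0.161,-0.34,1],[-16,-17.4,8,-0.879,0.161,-0.34,1],[-17.4,-21,9.8,-0.879,0.161,-0.34,1],[-18.5,-25,11.5,-0.879,0.161,-0.34,1],[-18.5,-25,11.5,-0.879,0.161,-0.34,1]])

```text
t: 20.2
eef_pos: [0.4179, -0.1832, 0.2965]
eef_rot: [0.004, 0.707, -0.004, 0.707]
force: [-0.1, 1.0, -0.5]
gripper_width: 0.085
```

Run:
```python
from h import *
ob=sensors.get_obs();print(ob['eef_pos'],ob['t'],ob['force'],ob['gripper_width']*92,ob['q'].round(2),np.abs(ob['dq']).max())
plan([((.401,-.219,.25),down(0)),((.401,-.219,.17),down(0))],ob)
```

```text
[ 0.41791815 -0.1831922   0.29652768] 20.2 [-0.09322031  1.01203089 -0.47219132] 7.774365884786921 [ 1.56  0.42 -1.49  1.9   0.44  1.24 -0.09] 0.08645860260295284
shift [ 4.65 -3.6  -1.65] rot [-0.011 -0.001 -0.   ]
shift [12.65 -3.6  -1.64] rot [-0.011 -0.001 -0.   ]
```

>>> jog_arm(moves=[[2,0,0,0,0,0,1],[4,0,0,0,0,0,1],[4,0,0,0,0,0,1]])

```text
t: 20.5
eef_pos: [0.4194, -0.1766, 0.256]
eef_rot: [0.0, 0.708, 0.001, 0.707]
force: [0.3, 0.0, -0.1]
gripper_width: 0.084
```

Run:
```python
from h import *
ob=sensors.get_obs();print(ob['eef_pos'],ob['t'],ob['q'].round(3))
plan([((.401,-.219,.25),down(0)),((.401,-.219,.17),down(0))],ob)
```

```text
[ 0.41935059 -0.17659777  0.2560191 ] 20.5 [ 1.49   0.453 -1.428  1.955  0.489  1.167 -0.129]
shift [ 0.6  -4.24 -1.84] rot [ 0.001 -0.002 -0.002]
shift [ 8.6  -4.26 -1.82] rot [ 0.001 -0.002 -0.002]
```

>>> jog_arm(moves=[[2,0,0,0,0,0,1],[4,-0.5,-0.3,0,0,0,1],[5.5,-1,-0.5,0,0,0,1],[7,-2,-1,0,0,0,1],[7,-2,-1,0,0,0,1]])

```text
t: 21.0
eef_pos: [0.4091, -0.1988, 0.1863]
eef_rot: [0.001, 0.708, -0.0, 0.707]
force: [1.5, 0.4, 1.0]
gripper_width: 0.082
```

Run:
```python
from h import *
ob=sensors.get_obs();print(ob['eef_pos'],ob['t'],ob['q'].round(3))
plan([((.401,-.219,.17),down(0))],ob)
```

```text
[ 0.40912088 -0.19875425  0.18628578] 21.0 [ 1.432  0.527 -1.309  2.035  0.595  1.044 -0.168]
shift [ 1.63 -2.03 -0.81] rot [-0.002 -0.001 -0.001]
```

>>> jog_arm(moves=[[0.8,-1,-0.4,0,0,0,1],[1.6,-2,-0.8,0,0,0,1],[1.6,-2,-0.8,0,0,0,1],[1.6,-2,-0.8,0,0,0,1],[1.6,-2,-0.8,0,0,0,1],[1.6,-2,-0.8,0,0,0,1]])

```text
t: 21.6
eef_pos: [0.4027, -0.2176, 0.172]
eef_rot: [-0.0, 0.706, 0.0, 0.708]
force: [0.2, -0.1, -0.3]
gripper_width: 0.083
```

Run:
```python
from h import *
ob=sensors.get_obs();print(ob['eef_pos'],ob['eef_rot'],ob['t'],ob['q'].round(3),np.abs(ob['dq']).max(),ob['force'],ob['gripper_width']*92)
F={}
for n in['side','top','wrist']:
    F[n]=grab_frame(n);save(F[n],n+'12.png')
a=F['side']['pixels'][90:290,190:390,::-1];cv2.imwrite('pics/side12z.png',cv2.resize(a,None,fx=3,fy=3,interpolation=cv2.INTER_CUBIC))
rs={}
for q in['cover_center','cover_far','tray_center','stand_top','beaker_50','lab_timer','tape_roll','slide_box']:
    r=[]
    for n in['side','top','wrist']:
        for k in mark_of(q,n)[:1]:
            print(q,n,np.round(k['uv'],1),round(k['confidence'],2),atz(F[n],k['uv'],.166,ob).round(3) if 'cover' in q else '')
            if k['confidence']>.4:r.append(ray(F[n],k['uv'],ob))
    if len(r)>1:
        X,e=tri(r);print('   ',X.round(3),np.round(e,3))
```

```text
[ 0.40272258 -0.21758894  0.17204302] [-2.66643954e-04  7.06478743e-01  2.38324009e-05  7.07734212e-01] 21.6 [ 1.45   0.549 -1.284  2.045  0.627  1.021 -0.148] 0.002607590513655684 [ 0.22581499 -0.05704213 -0.28786302] 7.659312157827163
cover_center side [310.9 115.2] 0.68 [ 0.411 -0.259  0.166]
cover_center wrist [271.8 317.6] 0.71 [ 0.4   -0.257  0.166]
    [ 0.406 -0.259  0.165] [0.006 0.006]
cover_far side [314.  106.7] 0.49 [ 0.397 -0.318  0.166]
cover_far wrist [270.  392.3] 0.63 [ 0.399 -0.31   0.166]
    [ 0.399 -0.303  0.173] [0. 0.]
tray_center side [261.9 210.9] 0.94 
tray_center top [263.5 194.6] 0.6 
    [0.55  0.079 0.073] [0.004 0.004]
stand_top side [262.4 213.3] 0.88 
stand_top top [261.4 193.3] 0.96 
stand_top wrist [275.1 261.9] 0.23 
    [0.551 0.084 0.07 ] [0.001 0.001]
beaker_50 side [325.  246.6] 0.97 
beaker_50 top [244.3 260.6] 0.54 
    [ 0.396  0.126 -0.007] [0.001 0.001]
lab_timer side [327.3 223.3] 0.87 
lab_timer top [280.7 269.1] 0.59 
    [ 0.379  0.037 -0.007] [0.003 0.003]
tape_roll side [218.8 310.5] 0.58 
tape_roll top [166.1 163. ] 0.75 
    [0.637 0.323 0.004] [0.005 0.005]
slide_box side [217.5 265.8] 0.98 
slide_box top [225.7 155.7] 0.94 
    [ 0.66   0.179 -0.016] [0.003 0.003]
```

View pics/side12z.png

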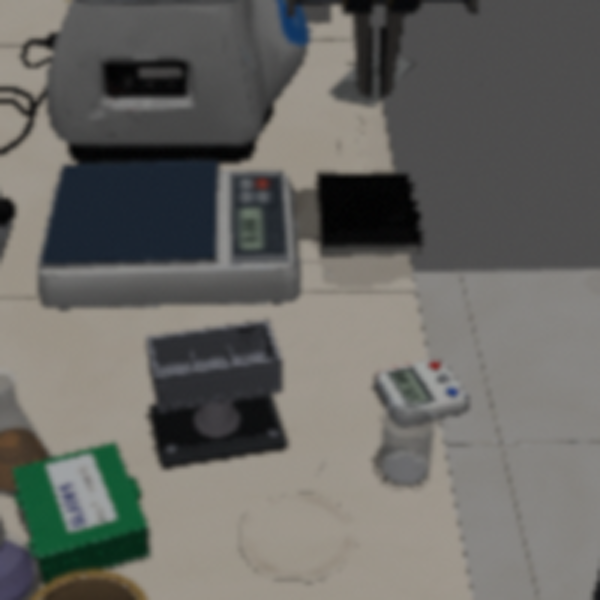

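View pics/top12.png

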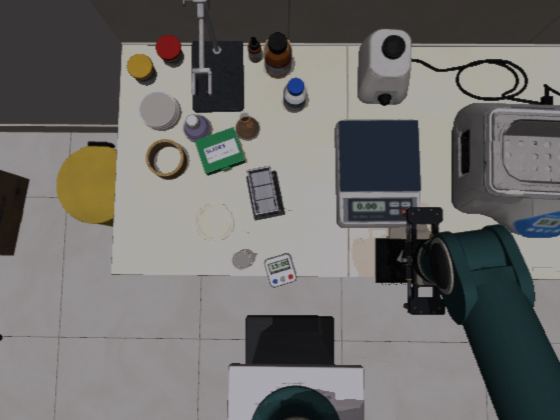

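View pics/wrist12.png

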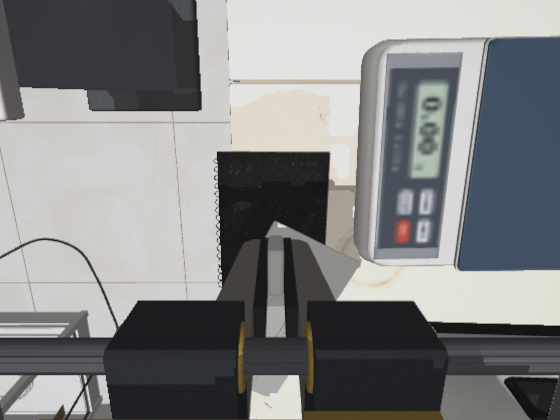

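Run:
```python
from h import *
ob=sensors.get_obs();f=grab_frame('wrist')
cy=np.radians(90-27.4);u=np.array([np.cos(cy),np.sin(cy),0]);v=np.array([-u[1],u[0],0])
p=np.array(ob['eef_pos'])
for tilt in(-.1,0,.1):
    q=Ro.from_rotvec(np.array([1,0,0])*tilt) # about jaw axis
    print(tilt,[proj(f,p+q.apply(a*u+b*v+np.array([0,0,-.0025])),ob).round(1).tolist() for a,b in[(.017,.0095),(.017,-.0425),(-.085,-.0425),(-.085,.0095)]])
a=f['pixels'][200:420,200:400,::-1];cv2.imwrite('pics/w13z.png',cv2.resize(a,None,fx=2.7,fy=2.7,interpolation=cv2.INTER_CUBIC))
a=grab_frame('side')['pixels'][80:140,270:350,::-1];cv2.imwrite('pics/s13z.png',cv2.resize(a,None,fx=8,fy=8,interpolation=cv2.INTER_CUBIC))
```

```text
-0.1 [[275.7, 220.8], [362.8, 264.7], [274.2, 414.0], [192.3, 376.9]]
0 [[275.7, 221.4], [362.6, 264.0], [274.2, 400.8], [195.0, 367.8]]
0.1 [[275.7, 222.4], [362.4, 263.1], [274.2, 387.5], [197.5, 358.4]]
```

View pics/w13z.png

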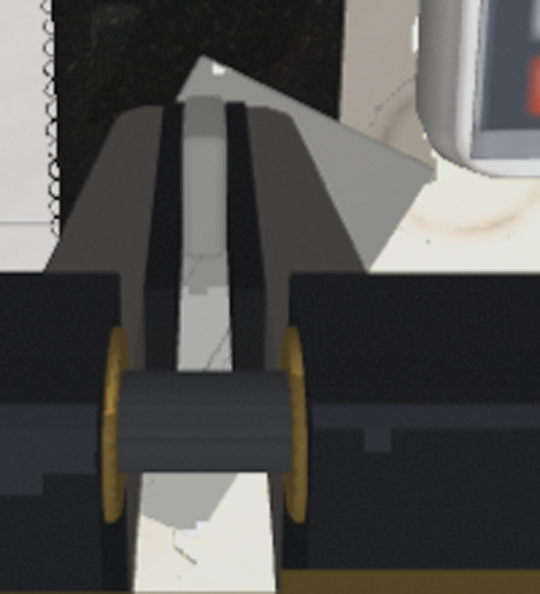

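View pics/s13z.png

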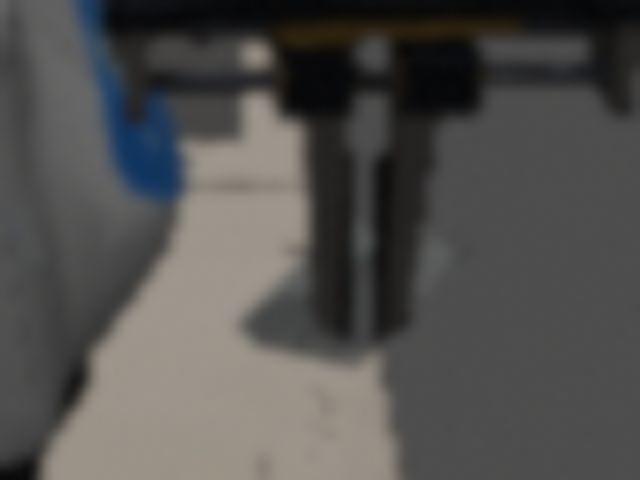

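Run:
```python
from h import *
print(ctrl.close_job()); ob=sensors.get_obs();print(ob['t'],ob['eef_pos'],ob['gripper_width']*92)
```

```text
the job is handed in; nothing more can be done
None
the job is handed in; nothing more can be done
```

I placed the tray on the stand, peeled the cover off from its tab corner, and handed the job in with the cover held over the notebook. It took about 23 s of the 58 s allowed.

**Tray:** I set it lengthwise on the stand, pressed it down lightly (about 6 N) and let go. It stayed put during the peel. It lies along the stand to within about 0.2°.

**Peel:** I gripped the tab and tilted the cover about the opposite corner to roughly 0.32 rad, then a little further before lifting it clear. The force readings stayed within about 2.3 N at each check, and the far corner looked down on the rim at the check near 0.1 rad. I did not watch that corner continuously.

**Last checks before handing in:**
- **Cover position:** its middle was at about (0.40, -0.257, 0.168) m. The notebook's centre is about (0.40, -0.256) m with its top at 0.016 m, so the cover was about 15 cm above it.
- **Cover attitude:** it was level to about 0.04 rad, right way up and still. The tab was firmly held, with the jaws 7.7 mm apart.
- **Other things:** the tray was still on the stand, and the beaker, timer, tape roll and slide box read as unmoved within measuring error, up to about 1 cm.

**Where the measurements disagreed:**
- **Tray centring:** the last wrist view put the tray about 2 to 3 mm to one side of the stand's centre and 2 mm along it. The side camera showed it nearer the centre, so I left it.
- **Notebook centre:** the top and side cameras differed by about 1 cm in y, so I used a value in between.

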